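# Fit a jig peg from a deep pocket using sprung tongs

## Task

Take the sprung tongs from their stand and use them to reach into the deep pocket of the rack and pull out the thick-headed peg, leaving the slim pin where it is. With the tongs, press the peg upright into the empty socket of the forming jig against its stiff plug until its collar sits fully home on the board, and hold it down there for a moment with about 18 N: enough to seat it, without ramming it. Never touch the peg with the gripper itself. Then hang the tongs back in their stand and let go, leaving the other things on the table in place.

Things in the scene. Friction and masses are not known exactly. Their poses are not given: they have to be found in the camera images.
- tongs: Upright steel sprung tongs: two parallel blades (strips 12 mm wide in x, 118 mm long) guided in a dark frame; 126 mm tall, 0.14 kg. Origin midway between the lower ends of the tips; z up along the blades, y the line along which they close. The lowest 14 mm of each blade is a shallow V jaw that centres a round head. From above the tip end is 15 mm in x, and in y the width over the blades (40 mm at rest).
- tongs_grip (a point): Where to squeeze: on the tongs' middle line 78 mm above the tips (60 to 100 mm is fine, on the blades' outer faces). Over the outer faces the tongs measure 40 mm at rest, 23 mm when the tips hold the peg's thick head, 20 mm shut. The spring is free at rest and pushes on each finger with 0.5 N per mm that the width is squeezed (5 N at 30 mm, enough to carry the tongs open, 8.5 N at 23 mm).
- tongs_wings (a point): Middle of the tongs at the undersides of the frame's wings, 50 mm above the tips; the wings are 6 mm thick, reach out to x = +-17 mm (and y = +-11 mm) and rest on the stand's rim. Frame legs run up at x = +-11 mm to a head block 106 to 114 mm above the tips, a spring bow reaches 126 mm; all lie within y = +-12 mm above the wings
- stand: Fixed wooden stand for the tongs: 90 by 90 mm foot, and an upright box 38 (x) by 66 (y) mm with an open slot 22 (x) by 50 (y) mm; rim 58 mm above the table. Origin at the centre of its underside, on the table. The tongs hang in the slot by their wings, tips 8 mm above the table, their y along the stand's y (either way round)
- rack: Fixed white plastic peg rack 110 (x) by 66 (y) by 69 (z) mm; origin at the centre of its underside. Two pockets open at the top, centred at x = -25 and +25 mm, each 20 (x) by 40 (y) mm and 45 mm deep (floor 24 mm above the table). In each floor is a 13 mm through hole in which a peg's shaft stands, its collar on the floor
- peg: Loose aluminium peg to fit, 38 mm tall, about 0.03 kg, upright in either pocket of the rack. From its origin (centre of the lower end) up: shaft 10 mm diameter, 20 mm long, tapered foot; collar 14 mm diameter, 4 mm thick (underside 20 mm up); flat round head 12 mm diameter, 14 mm high (24 to 38 mm up). z points up the peg
- slim_pin: A similar loose pin in the other pocket (same shaft, collar 12 mm in diameter), with a slim head only 6 mm in diameter; to be left alone. Origin at the centre of its lower end
- jig: Fixed wooden forming jig, a board 140 (x) by 170 (y) by 30 (z) mm with four pegs already home near its corners (heads standing 18 mm above the board) and one empty round socket in the middle. Origin at the centre of its underside
- bead_jar: Bystander: closed jar, 60 mm diameter, 65 mm high. Origin under its centre
- spool: Bystander: copper spool, 44 mm diameter, 40 mm high. Origin under its centre
- jar_lid: Bystander: white jar lid lying flat, 68 mm diameter, 9 mm thick. Origin under its centre
- socket (a point): Centre of the empty socket's mouth, on the jig's top face 30 mm above the table; a round hole 11 mm in diameter right through the board. When the peg is fully home its collar rests on the board and its origin lies 20 mm below this point. Then the resistance is rigid: there it must be pressed with at least 13 N for 0.2 s; above 25 N between peg and jig counts as ramming
- plug_start (a point): Top of the stiff friction plug in the socket as it starts, 8 mm below the mouth. The peg's foot meets it and must push it down 12 mm with a steady 7 to 9 N (plus about 60 N per m/s of speed) until the collar is down; the plug stays where it is pushed, so a peg that is only dropped in stands 12 mm proud
Things that resemble listed ones, but are neither listed nor needed, are in the scene too. Of the things shaped like the tongs, the steel one is meant. There is more than one size of the jig; the one meant has the size given above.

How it is judged:
By the outcome, as a careful person would: the job done as asked, in the order asked, and still so for the second after the job is handed in, with the robot touching nothing.
It also fails if it takes over 58 s, if anything falls off the work surface, if the arm or the gripper's body presses on something with over 40 N, if the wrist force passes 120 N, or if a joint passes its speed limit or range.

## Robot

A 6-joint arm with a two-finger parallel gripper is mounted at the origin on the work surface. World frame = base frame: x ahead of the robot, y to its left, z up, the work surface at z = 0. Lengths are in m, angles in degrees, forces in N, time in s.
With the tool pointing down it reaches from about 0.375 to 0.9 m from the base axis. Payload 3.1 kg.
Tool frame: the origin (TCP) lies on the centre line of the jaws, within the pads' length; the fingertips stand 25 mm ahead of it and the grasp point (between the pads) lies 6 mm ahead of it; z points along the fingers, y is the line along which they close (so a half turn about z gives the same grasp; the last joint's range is limited). The gripper opens to 87 mm and grips with 3 to 60 N. Pads are 19 mm wide; open, the fingers measure 117 mm over their backs; the gripper's body (75 mm by 190 mm) begins 51 mm behind the grasp point.
Start: joints at [65.289, 30.224, 82.088, -0, 67.689, -10.227], TCP at [0.156, 0.605, 0.248] pointing down, gripper open.
Joint ranges: [-176.69, 176.69], [-43.24, 126.21], [12.49, 139.97], [-82, 262], [0, 151.66], [-163.58, 163.58]. Speed limits (degrees/s): [159.86, 159.86, 180, 180, 180, 180].

## Interface

Orientations are given as a 3x3 rotation matrix whose columns are the frame's x, y, z axes.
In Python, from rig import bot, cams, models gives the robot as it stands. The module is installed in compiled form; this text tells all that it offers.
- The arm moves only by the shell command python3 -m handwheel 'ROWS' [OPENING]. ROWS is JSON, a list of rows, each a list of 6 numbers: the shift along the world's x, y, z each as a share of 1 m, from -1 to 1, then the turn, a rotation vector about the world's x, y, z each as a share of 2 rad, from -1 to 1. In form: [[dx, dy, dz, wx, wy, wz], ...]. A call has exactly 8 rows; each row is the pose to reach, as a shift and turn from the pose commanded when the call began; what a row does not reach only later rows make up. A row lasts 1/12 s, in which the tool goes at most 41.7 mm and 7.16 degrees, less where a joint would pass 70% of its speed; a pose out of reach is approached as far as the arm can. A call with a number of a shift or a turn outside -1 to 1 is refused whole. A call with a gripper value outside its range is refused whole. OPENING is the opening, from -1 (shut) to 1 (fully open), so that 0 is half open, set as the call begins (- or left out, the last holds). The fingers move at their own pace and stop on an object; the grip force is fixed at half the most. Time passes only in rows, so rows that repeat a pose let the fingers close, or fill a call up. It gives the time, the measured TCP pose, the force, the opening and the grip force at its end, in the units of the state.
- bot.read_state(): the state, without advancing time (a new reading comes with each control period).
- cams.capture(name): name is "scene" or "top" or "wrist"; returns (picture, depth): 384x512x3 uint8, blue, green, red; 384x512 float32, m along the optical axis (not along the pixel's ray), 0 where there is no reading.
- cams.calibration(name): a dict with "mtx" (3x3 intrinsics, pixels), "R" (3x3) and "t" (3): a world point X has camera coordinates R X + t; the wrist camera has in their place "tool_from_camera" (4x4, takes a point from camera to tool coordinates, whose origin is the TCP and whose axes are the flange's). Camera axes: x right, y down, z forward; pixel columns grow to the right and rows downward; lengths in m; the calibration is good to about 2 mm. A picture is of the moment at which its call begins: read the wrist's pose just before it. calibration takes no time and is no camera call.
- bot.hand_in(): hands the job in; it is judged then, once.
Trained networks look in the newest picture that a camera, given by its name, has taken for a name from the list of things; names that differ only in an ending like _2 or _b are one class to them, and where a whole thing is asked for, a point or a joint stands for the part that bears it (a point fixed in the world has none). Each returns a list of dicts, best first, with "conf" (0 to 1); they miss things now and then, are a little off and sometimes report something else, mostly with a low value. They report only what shows in the picture. A call takes as long as a camera call. They do not tell look-alikes from the thing itself.
- models.spot_in(query, camera): "position" ([column, row] in pixels, amid what is visible of it).
- models.tip_of(query, camera): "position" ([column, row] in pixels: a listed point, or the origin of a listed thing).
The state is a dict: "time_s": time; "joint_positions": joint angles; "qvel": joint speeds; "tau": joint torques, N m; "position": TCP position; "tcp_rot": TCP orientation; "force": force on the tool from outside, world axes, zero at the start; "moment": the same for the moment, N m; "opening": opening from 0.0 (shut) to 1.0 (fully open); "grasp_force": force on a finger pad.
Only numpy, scipy, OpenCV 4.12 (cv2) and the standard library are available. Lean on these libraries where they do the work, as an engineer would, in place of code of your own. Each camera call takes 0.05 s, during which the arm holds its last target. There are 200 camera calls.

## Working session

There is one attempt and no reset: what is moved stays moved. The work goes in short steps, Python scripts to look and compute and a shell command to move; the robot and the scene stay as the last step left them, time stands still between calls to the robot, and variables do not carry over. Pictures are saved under pics/ and viewed, at most 10 in all, crops included, and the job is handed in when it is done.

```bash
mkdir -p pics; cat > h.py <<'E'
import numpy as np, cv2
from rig import bot, cams, models
def back(cam,uv,d=None,z=None,st=None):
    c=cams.calibration(cam); K=np.array(c["mtx"])
    r=np.linalg.inv(K)@np.array([uv[0],uv[1],1.0])
    if "R" in c:
        R=np.array(c["R"]).T; o=-R@np.array(c["t"])
    else:
        T=np.array(c["tool_from_camera"]); Rt=np.array(st["tcp_rot"])
        R=Rt@T[:3,:3]; o=Rt@T[:3,3]+np.array(st["position"])
    w=R@r
    s=d if d is not None else (z-o[2])/w[2]
    return o+s*w
E
python3 - <<'E'
from h import *
s=bot.read_state(); print(s["time_s"],s["position"],s["opening"],np.round(s["tcp_rot"],3).tolist())
for cam in("top","scene"):
    p,d=cams.capture(cam); cv2.imwrite(f"pics/{cam}0.png",cv2.resize(p,(800,600))); np.save(cam+"d.npy",d)
    for q in("tongs","stand","rack","peg","slim_pin","jig","socket","bead_jar","spool","jar_lid"):
        for r in models.spot_in(q,cam)[:3]:
            u,v=r["position"]; dd=d[int(v),int(u)]
            print(cam,q,np.round([u,v],0),round(r["conf"],2),np.round(back(cam,(u,v),d=dd),3) if dd>0 else None)
E
```

```text
0.0 [0.15598374 0.60450227 0.24658629] 1.001668204195215 [[-0.968, 0.25, -0.001], [0.25, 0.968, -0.002], [0.0, -0.002, -1.0]]
top tongs [394. 182.] 0.53 [ 0.556 -0.325  0.035]
top tongs [348. 217.] 0.51 [ 0.461 -0.195  0.105]
top stand [383. 189.] 0.96 [ 0.537 -0.293  0.047]
top rack [168. 203.] 0.86 [0.507 0.219 0.069]
top jig [280. 164.] 0.63 [ 0.609 -0.049  0.02 ]
top jig [365. 304.] 0.63 [ 0.266 -0.242  0.016]
top socket [281. 165.] 0.91 [ 0.605 -0.052  0.028]
top socket [363. 302.] 0.69 [ 0.271 -0.237  0.02 ]
top bead_jar [393. 180.] 0.75 [ 0.54  -0.296  0.124]
top bead_jar [266. 246.] 0.67 [ 0.402 -0.01   0.066]
top spool [157. 123.] 0.58 [0.719 0.258 0.036]
top spool [167. 204.] 0.51 [0.506 0.221 0.067]
top jar_lid [347. 123.] 0.61 [ 0.717 -0.226  0.008]
scene tongs [188. 146.] 0.82 [ 0.482 -0.192  0.113]
scene tongs [141. 152.] 0.6 [ 0.542 -0.31   0.082]
scene stand [145. 171.] 0.62 [ 0.566 -0.29   0.038]
scene rack [322. 235.] 0.81 [0.522 0.23  0.042]
scene slim_pin [142. 155.] 0.51 [ 0.554 -0.297  0.088]
scene jig [217. 120.] 0.97 [ 0.286 -0.223  0.018]
scene jig [211. 223.] 0.8 [ 0.621 -0.039  0.029]
scene socket [301. 311.] 0.67 [0.727 0.265 0.039]
scene socket [216. 117.] 0.63 [ 0.274 -0.234  0.019]
scene socket [213. 225.] 0.24 [ 0.624 -0.034  0.029]
scene bead_jar [263. 171.] 0.75 [0.425 0.01  0.062]
scene bead_jar [139. 152.] 0.39 [ 0.557 -0.3    0.102]
scene spool [301. 311.] 0.64 [0.728 0.265 0.038]
scene jar_lid [134. 223.] 0.58 [ 0.707 -0.231  0.004]
```

View pics/top0.png

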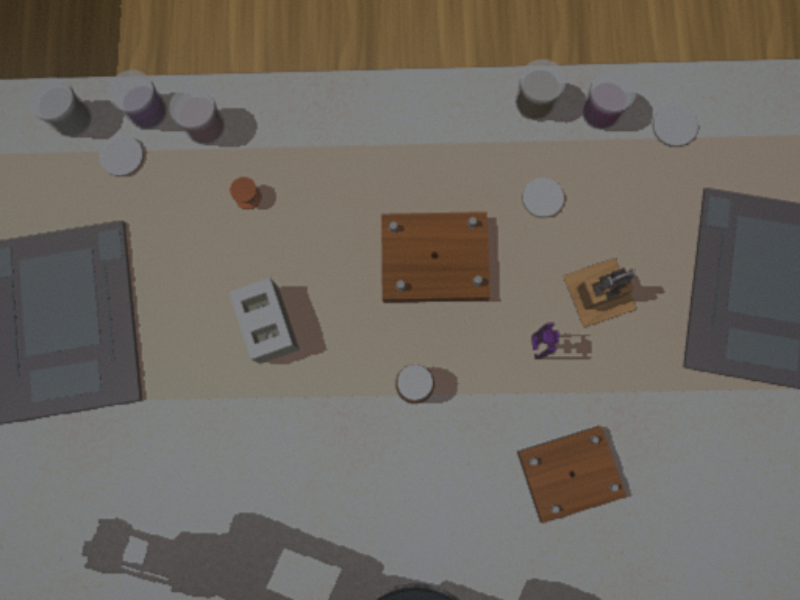

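View pics/scene0.png

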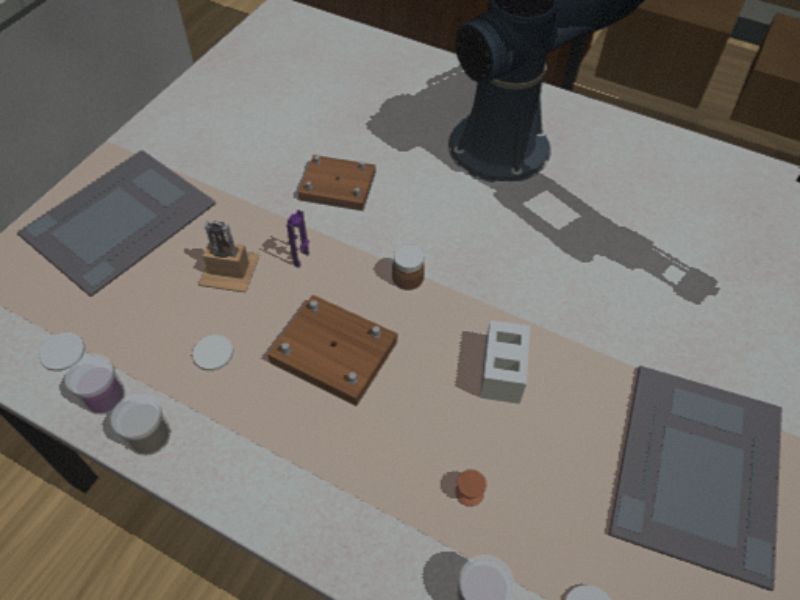

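The steel tongs are in the wooden stand at about (610,285) in the top view. The purple tongs at (545,342) are a look-alike. The larger board at (435,255) is the jig meant, and the rack is at (263,320). Next I'll check how the wrist camera is mounted, then look from close by.

```bash
python3 - <<'E'
from h import *
c=cams.calibration("wrist"); print(np.round(c["mtx"],1).tolist(),np.round(c["tool_from_camera"],3).tolist())
d=np.load("topd.npy"); 
vv,uu=np.mgrid[0:384,0:512]
c=cams.calibration("top");K=c["mtx"];R=np.array(c["R"]).T;o=-R@np.array(c["t"])
r=np.stack([uu,vv,np.ones_like(uu)],-1)@np.linalg.inv(K).T
P=o+(r*d[...,None])@R.T
for n,cx,cy,lo,hi,rad in(("rack",.505,.22,.06,.075,.08),("jig",.607,-.05,.022,.036,.13),("jig2",.27,-.24,.01,.036,.12),("standfoot",.535,-.29,.005,.02,.08),("standbox",.535,-.29,.05,.064,.06)):
    m=(d>0)&(P[...,2]>lo)&(P[...,2]<hi)&(np.hypot(P[...,0]-cx,P[...,1]-cy)<rad)
    q=P[m]; print(n,m.sum(),np.round(q.mean(0),3),cv2.minAreaRect((q[:,:2]*1000).astype(np.float32)))
E
```

```text
[[310.5, 0.0, 256.7], [0.0, 310.5, 187.6], [0.0, 0.0, 1.0]] [[-0.001, -0.968, -0.251, 0.069], [1.0, -0.001, 0.0, 0.001], [-0.0, -0.251, 0.968, -0.138], [0.0, 0.0, 0.0, 1.0]]
rack 1059 [0.507 0.223 0.068] ((508.28765869140625, 223.40878295898438), (111.54090881347656, 67.0722427368164), 18.906665802001953)
jig 3668 [ 0.609 -0.045  0.029] ((611.1346435546875, -44.819488525390625), (170.03697204589844, 141.9697723388672), 89.9579086303711)
jig2 2714 [ 0.268 -0.242  0.023] ((268.91998291015625, -243.12591552734375), (109.49348449707031, 133.75860595703125), 16.21149253845215)
standfoot 501 [ 0.543 -0.303  0.007] ((527.9923706054688, -303.123779296875), (131.63909912109375, 116.29692840576172), 21.844030380249023)
standbox 214 [ 0.545 -0.299  0.057] ((550.1640625, -307.1772155761719), (38.51154327392578, 66.9526138305664), 17.699806213378906)
```

```bash
python3 -m handwheel '[[0.03,-0.03,0,0,0,0.05],[0.06,-0.065,0,0,0,0.1],[0.085,-0.092,-0.01,0,0,0.15],[0.11,-0.12,-0.01,0,0,0.2],[0.135,-0.147,-0.02,0,0,0.25],[0.16,-0.174,-0.02,0,0,0.288],[0.185,-0.2,-0.03,0,0,0.288],[0.21,-0.228,-0.03,0,0,0.288]]' 1
python3 -m handwheel '[[0.025,-0.027,0,0,0,0],[0.05,-0.054,-0.01,0,0,0],[0.075,-0.08,-0.01,0,0,0],[0.1,-0.108,-0.017,0,0,0],[0.125,-0.135,-0.017,0,0,0],[0.142,-0.154,-0.017,0,0,0],[0.142,-0.154,-0.017,0,0,0],[0.142,-0.154,-0.017,0,0,0]]'
cat > w.py <<'E'
from h import *
def cloud(tag):
    st=bot.read_state(); p,d=cams.capture("wrist"); cv2.imwrite(f"pics/{tag}.png",p)
    c=cams.calibration("wrist"); T=np.array(c["tool_from_camera"]);Rt=np.array(st["tcp_rot"])
    vv,uu=np.mgrid[0:384,0:512]
    r=np.stack([uu,vv,np.ones_like(uu)],-1)@np.linalg.inv(c["mtx"]).T
    q=(r*d[...,None])@T[:3,:3].T+T[:3,3]
    return st,p,d,q@Rt.T+np.array(st["position"])
def rect(P,d,cx,cy,lo,hi,rad):
    m=(d>0)&(P[...,2]>lo)&(P[...,2]<hi)&(np.hypot(P[...,0]-cx,P[...,1]-cy)<rad)
    q=P[m]
    return m.sum(),np.round(q.mean(0),4),np.round(np.hstack(cv2.minAreaRect((q[:,:2]*1000).astype(np.float32))),1)
E
python3 - <<'E'
from w import *
st,p,d,P=cloud("w1"); print(st["time_s"],np.round(st["position"],4),np.round(st["joint_positions"],1))
print(rect(P,d,.508,.223,.06,.075,.09))
for s in(-.025,.025):
    a=np.radians(18.9);c=(.508+s*np.cos(a),.223+s*np.sin(a))
    print(s,rect(P,d,*c,.03,.066,.016), [r for r in [np.percentile(P[...,2][(np.hypot(P[...,0]-c[0],P[...,1]-c[1])<.009)],[2,20,50,80,98]).round(3)]])
for q in("peg","slim_pin"): print(q,models.spot_in(q,"wrist")[:3],models.tip_of(q,"wrist")[:2])
E
```

```text
time_s: 1.77
position: [0.3668, 0.3755, 0.2166]
tcp_rot: [[-0.948, -0.318, -0.001], [-0.318, 0.948, -0.001], [0.001, -0.0, -1.0]]
force: [0.5, -0.1, -0.2]
opening: 0.997
grasp_force: 0.0
time_s: 2.43
position: [0.5093, 0.222, 0.2005]
tcp_rot: [[-0.949, -0.315, 0.0], [-0.315, 0.949, 0.0], [-0.0, 0.0, -1.0]]
force: [-0.3, 0.6, 0.0]
opening: 0.997
grasp_force: 0.0
2.4333 [0.5093 0.222  0.2005] [ 12.   28.4  94.9   0.   56.7 -96.3]
(np.int64(7092), array([0.5025, 0.2242, 0.0698]), array([505.1, 225. , 107.4,  66.1,  18.8]))
-0.025 (np.int64(316), array([0.4882, 0.2175, 0.0461]), array([485.7, 215.3,  16.3,  26. ,  18.9])) [array([0.043, 0.272, 0.287, 0.294, 0.298])]
0.025 (np.int64(340), array([0.54  , 0.2341, 0.0485]), array([535.9, 232.5,  10.9,  26. ,  20.1])) [array([0.024, 0.024, 0.025, 0.038, 0.039])]
peg [{'position': [261.6, 153.3], 'conf': 0.43}] [{'position': [261.6, 149.3], 'conf': 0.48}]
slim_pin [] []
```

View pics/w1.png

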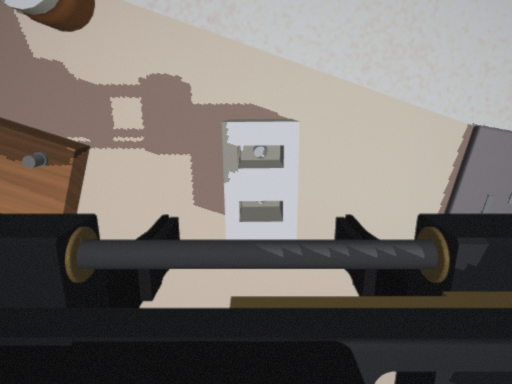

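The picture shows the rack's two pockets. The upper one at pixel (261,152), towards the robot (rack x = -25), holds the thick head, and the lower one at (262,202) holds the slim pin. The gripper hides part of the rack, so I'll shift forward to measure the peg head precisely.

```bash
python3 -m handwheel '[[0.02,0.005,0,0,0,0],[0.04,0.012,-0.01,0,0,0],[0.05,0.015,-0.02,0,0,0],[0.05,0.015,-0.03,0,0,0],[0.05,0.015,-0.04,0,0,0],[0.05,0.015,-0.04,0,0,0],[0.05,0.015,-0.04,0,0,0],[0.05,0.015,-0.04,0,0,0]]' >/dev/null
cat > pk.py <<'E'
from w import *
import sys
tag=sys.argv[1]
st,p,d,P=cloud(tag); print(st["time_s"],np.round(st["position"],4))
print("rack",rect(P,d,.506,.224,.064,.074,.09))
a=np.radians(18.8)
for s in(-.025,.025):
    c=(.506+s*np.cos(a),.224+s*np.sin(a))
    for lo,hi in((.038,.050),(.026,.033),(.02,.026)): 
        try: print(s,lo,rect(P,d,*c,lo,hi,.011))
        except Exception as e: print(s,lo,"none")
    m=(d>0)&(np.hypot(P[...,0]-c[0],P[...,1]-c[1])<.011)
    z=np.round(P[...,2][m],3); print(np.unique(np.round(z,3),return_counts=True))
E
python3 pk.py w2
```

```text
3.35 [0.5574 0.2382 0.1607]
rack (np.int64(11157), array([0.5031, 0.2245, 0.07  ]), array([506.6, 225.6, 110.5,  66.3,  18.8]))
-0.025 0.038 (np.int64(203), array([0.4821, 0.2172, 0.0429]), array([480.5, 216.6,  16.7,  11.3,  25.8]))
-0.025 0.026 (np.int64(90), array([0.4821, 0.2156, 0.0285]), array([483.1, 215.9,  19.9,  21. ,  19.1]))
-0.025 0.02 (np.int64(266), array([0.4827, 0.2149, 0.0249]), array([483.3, 215.9,  19.6,  21.2,  18.4]))
(array([0.023, 0.024, 0.025, 0.026, 0.027, 0.028, 0.029, 0.03 , 0.031,
       0.032, 0.033, 0.039, 0.041, 0.042, 0.043, 0.044, 0.045, 0.051,
       0.052, 0.053, 0.059, 0.06 , 0.061, 0.062, 0.068, 0.069, 0.07 ,
       0.071]), array([  4,  58, 148,  81,  11,  11,  17,   7,   5,  12,   2,   1,   3,
        56,  99,  42,   2,   9,   4,   4,   1,   8,   7,   1,   4,  16,
        15,   9]))
0.025 0.038 (np.int64(51), array([0.5321, 0.2339, 0.0402]), array([533.6, 234.6,  13.1,   5.2,  14.3]))
0.025 0.026 (np.int64(25), array([0.532 , 0.2342, 0.0276]), array([533.5, 234.4,  13.1,  19.5,  21.2]))
0.025 0.02 (np.int64(249), array([0.5329, 0.2327, 0.0247])
[... 367 characters left out ...]
, 0.22 , 0.221, 0.222, 0.223,
       0.224, 0.225, 0.226, 0.231, 0.232, 0.233, 0.234, 0.235, 0.236,
       0.237, 0.238, 0.239, 0.24 , 0.241, 0.242, 0.243, 0.244, 0.245,
       0.246, 0.247, 0.248, 0.249, 0.25 , 0.251, 0.252, 0.253, 0.254,
       0.255, 0.256, 0.257, 0.258]), array([  1,   1,   1,   2,  10,  80, 113,  54,   6,   3,   1,   2,   4,
         2,   3,   2,   1,   7,  27,   8,   3,   1,   1,   1,   3,   1,
         2,   2,   2,   2,   1,   1,   3,   1,   4,   1,  10,  20,   5,
         3,  56,  81, 158, 253, 480, 931, 403,  17,   4,  51, 146, 199,
       217, 199, 119,  13,  56, 229, 288, 319, 300, 329, 358, 367, 376,
       545, 310, 252, 445, 495, 532, 529, 605, 613, 655, 491]))
```

```bash
python3 -c "
import cv2;p=cv2.imread('pics/w2.png');cv2.imwrite('pics/w2c.png',cv2.resize(p[40:240,130:390],None,fx=3,fy=3,interpolation=cv2.INTER_CUBIC))"
```

```text
(no output)
```

View pics/w2c.png

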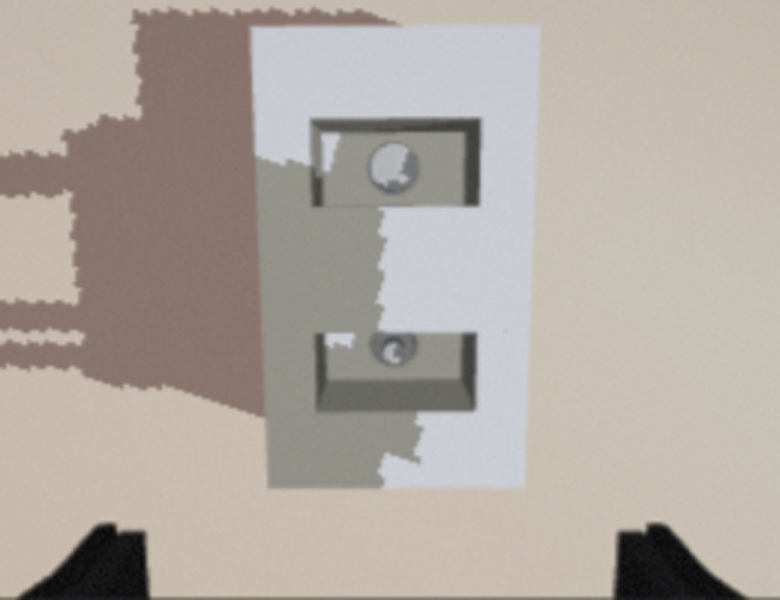

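The peg head shows at about (260.7,95.7) in the full picture, in the pocket nearer the robot. I'll compute its position, then measure the jig and the stand from the same wrist yaw and offset, so that camera errors cancel out.

```bash
python3 - <<'E'
from h import *
st=bot.read_state(); print("head",np.round(back("wrist",(260.7,95.7),z=.042,st=st),4))
E
python3 -m handwheel '[[0.015,-0.03,0,0,0,0],[0.03,-0.065,0,0,0,0],[0.045,-0.1,0,0,0,0],[0.06,-0.135,0,0,0,0],[0.075,-0.17,0,0,0,0],[0.09,-0.205,0,0,0,0],[0.105,-0.235,0,0,0,0],[0.115,-0.255,-0.005,0,0,0]]' >/dev/null
python3 -m handwheel '[[0.008,-0.012,-0.007,0,0,0],[0.008,-0.012,-0.007,0,0,0],[0.008,-0.012,-0.007,0,0,0],[0.008,-0.012,-0.007,0,0,0],[0.008,-0.012,-0.007,0,0,0],[0.008,-0.012,-0.007,0,0,0],[0.008,-0.012,-0.007,0,0,0],[0.008,-0.012,-0.007,0,0,0]]'
python3 - <<'E'
from w import *
st,p,d,P=cloud("jig")
print(models.spot_in("socket","wrist")[:2],models.tip_of("socket","wrist")[:2])
# dark blob near expected socket
C=P[...,:2]; m=np.hypot(C[...,0]-.608,C[...,1]+.048)<.02
g=cv2.cvtColor(p,cv2.COLOR_BGR2GRAY); vs,us=np.where(m); print("win",us.min(),us.max(),vs.min(),vs.max(),g[m].min(),np.median(g[m]))
k=m&(g<0.5*np.median(g[m])); n,l,s,c=cv2.connectedComponentsWithStats(k.astype(np.uint8))
for i in range(1,n): 
    if s[i,4]>8: print(s[i],c[i],np.round(back("wrist",c[i],z=.03,st=st),4))
u0,v0=int(us.mean()),int(vs.mean())
cv2.imwrite("pics/jigc.png",cv2.resize(p[max(0,v0-60):v0+60,u0-80:u0+80],None,fx=5,fy=5,interpolation=cv2.INTER_CUBIC)); print("crop origin",u0-80,max(0,v0-60))
E
```

```text
head [0.4836 0.2176 0.042 ]
time_s: 4.73
position: [0.6811, -0.0279, 0.1489]
tcp_rot: [[-0.948, -0.319, 0.0], [-0.319, 0.948, 0.0], [-0.0, -0.0, -1.0]]
force: [-0.4, -0.2, 0.0]
opening: 1.001
grasp_force: 0.0
[{'position': [268.4, 95.1], 'conf': 0.76}] [{'position': [269.9, 98.4], 'conf': 0.74}]
win 0 510 0 383 10 128.0
[263  95  11  12 103] [268.00970874 100.60194175] [ 0.6086 -0.0418  0.03  ]
[ 149  374  216   10 1127] [257.1934339  380.17391304] [0.8715 0.0374 0.03  ]
crop origin 176 139
```

View pics/jigc.png

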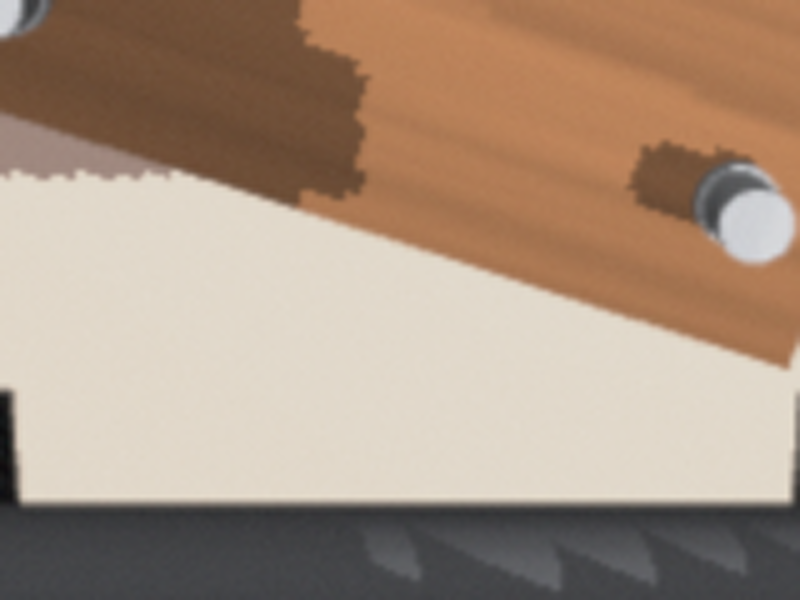

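The crop missed its target and shows only the jig's edge and one home peg. The socket blob was found at (268,100.6) in the full picture, and the network agrees. I'll refine it from the saved image and go on to the stand.

```bash
python3 - <<'E'
from h import *
st=bot.read_state(); p=cv2.imread("pics/jig.png"); g=cv2.cvtColor(p,cv2.COLOR_BGR2GRAY)
print(g[92:110,259:278])
for th in(50,70,85):
    k=(g[85:116,252:286]<th).astype(np.uint8); n,l,s,c=cv2.connectedComponentsWithStats(k); i=1+np.argmax(s[1:,4]); cc=c[i]+[252,85]; print(th,s[i],np.round(cc,1),np.round(back("wrist",cc,z=.03,st=st),4))
E
python3 -m handwheel '[[-0.005,-0.02,0.02,0,0,0],[-0.01,-0.055,0.04,0,0,0],[-0.02,-0.09,0.05,0,0,0],[-0.028,-0.125,0.05,0,0,0],[-0.035,-0.16,0.05,0,0,0],[-0.045,-0.195,0.05,0,0,0],[-0.052,-0.23,0.05,0,0,0],[-0.056,-0.258,0.05,0,0,0]]' >/dev/null
python3 -m handwheel '[[0,0,0,0,0,0],[0,0,0,0,0,0],[0,0,0,0,0,0],[0,0,0,0,0,0],[0,0,0,0,0,0],[0,0,0,0,0,0],[0,0,0,0,0,0],[0,0,0,0,0,0]]'
python3 - <<'E'
from w import *
st,p,d,P=cloud("stand")
print("box",rect(P,d,.55,-.307,.053,.0605,.042))
print("foot",rect(P,d,.55,-.307,.004,.02,.068))
print("top",rect(P,d,.55,-.307,.10,.14,.03))
for q in("tongs","tongs_grip","tongs_wings","stand"): print(q,models.tip_of(q,"wrist")[:2])
for h in range(58,140,6):
    m=(d>0)&(abs(P[...,2]-h/1000)<.003)&(np.hypot(P[...,0]-.55,P[...,1]+.307)<.03)
    print(h,m.sum(),np.round(P[m].mean(0),4) if m.any() else "")
cv2.imwrite("pics/standc.png",cv2.resize(p[:230,130:400],None,fx=2.5,fy=2.5,interpolation=cv2.INTER_CUBIC))
E
```

```text
[[132 132 132 133 133 132 129 130 127 124 128 132 134 134 136 136 138 138
  138]
 [131 132 130 131 129 124 113 107 103 101 101 109 119 127 136 137 137 138
  139]
 [131 131 130 124 116 108  93  81  71  71  77  87  95 111 125 131 134 134
  134]
 [131 129 126 114  99  78  83  71  52  58  54  57  70  87 107 126 131 132
  134]
 [130 128 119 102  94  83  64  50  43  40  40  40  50  64  86 114 128 131
  133]
 [128 125 125 126 100  70  47  41  38  35  27  35  37  46  68 100 126 132
  133]
 [130 127 129 111  73  49  41  41  34  28  32  27  35  41  54  84 120 131
  132]
 [131 131 133  89  54  40  39  39  41  38  37  33  33  37  47  74 104 125
  131]
 [131 131 121  77  45  40  41  36  40  39  41  32  26  33  44  69  98 124
  131]
 [133 132 106  64  43  41  39  40  42  40  35  28  29  31  42  69  99 124
  128]
 [134 131 107  65  43  41  39  39  38  38  32  29  27  28  47  72 102 123
  129]
 [130 132 131  87  48  37  40  34  35  40  32  30  33  37  52  79 110 128
  130]
 [132 130 132 105  66  41  34  28  30  31  30  36  54  54  66  88 122 131
  132]
 [134 131 133 131  94  52  34  25  29  24  34  
[... 1160 characters left out ...]
on': [261.4, 92.3], 'conf': 0.7}, {'position': [260.6, 91.6], 'conf': 0.63}]
tongs_wings [{'position': [261.2, 89.5], 'conf': 0.61}, {'position': [408.9, 33.2], 'conf': 0.6}]
stand [{'position': [261.6, 96.6], 'conf': 0.92}, {'position': [261.6, 90.2], 'conf': 0.59}]
58 929 [ 0.5527 -0.3115  0.059 ]
64 210 [ 0.5598 -0.3032  0.0649]
70 0 
76 13 [ 0.5469 -0.2889  0.0753]
82 17 [ 0.5492 -0.3046  0.0827]
88 9 [ 0.5436 -0.2907  0.09  ]
94 15 [ 0.5524 -0.313   0.096 ]
100 14 [ 0.5492 -0.2996  0.0987]
106 23 [ 0.5505 -0.2994  0.1058]
112 16 [ 0.5507 -0.3044  0.1115]
118 64 [ 0.5491 -0.3051  0.1196]
124 972 [ 0.5475 -0.3059  0.1234]
130 246 [ 0.5482 -0.3066  0.1297]
136 114 [ 0.5479 -0.3062  0.134 ]
```

View pics/standc.png

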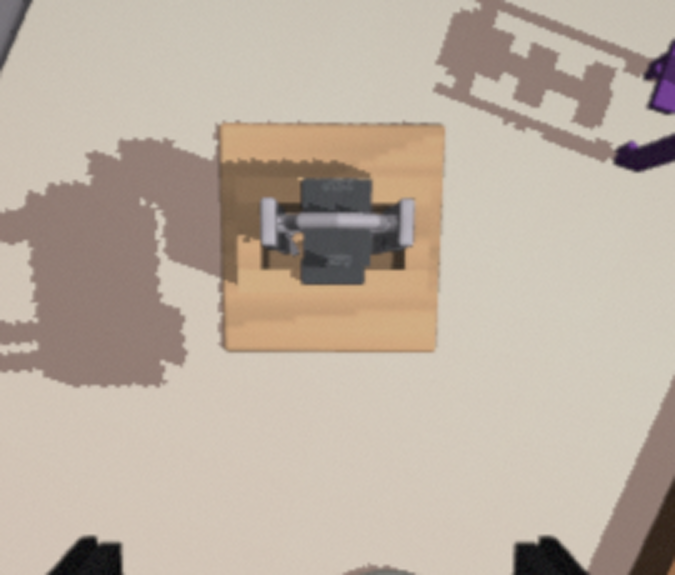

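The picture shows the steel tongs hanging in the stand, centred at about (265,88) in the full picture, square to the gripper. The depth rectangle gives (0.548,-0.306) at 18.2°. The purple pair at the upper right is well clear. Going over them and down.

```bash
python3 -m handwheel '[[-0.02,-0.005,0,0,0,0],[-0.045,-0.011,0,0,0,0],[-0.065,-0.016,0,0,0,0],[-0.0775,-0.02,0,0,0,0],[-0.0775,-0.02,0,0,0,0],[-0.0775,-0.02,-0.01,0,0,0],[-0.0775,-0.02,-0.03,0,0,0],[-0.0775,-0.02,-0.05,0,0,0]]'
python3 -m handwheel '[[0,0,-0.02,0,0,0],[0,0,-0.04,0,0,0],[0,0,-0.05,0,0,0],[0,0,-0.0545,0,0,0],[0,0,-0.0545,0,0,0],[0,0,-0.0545,0,0,0],[0,0,-0.0545,0,0,0],[0,0,-0.0545,0,0,0]]'
python3 -m handwheel '[[0,0,0,0,0,0],[0,0,0,0,0,0],[0,0,0,0,0,0],[0,0,0,0,0,0],[0,0,0,0,0,0],[0,0,0,0,0,0],[0,0,0,0,0,0],[0,0,0,0,0,0]]' -0.32
```

```text
time_s: 7.13
position: [0.5498, -0.3074, 0.1485]
tcp_rot: [[-0.948, -0.318, 0.004], [-0.318, 0.948, -0.002], [-0.003, -0.003, -1.0]]
force: [0.0, -0.2, 0.3]
opening: 0.997
grasp_force: 0.0
time_s: 7.8
position: [0.5486, -0.3074, 0.0953]
tcp_rot: [[-0.948, -0.318, 0.002], [-0.318, 0.948, -0.002], [-0.001, -0.002, -1.0]]
force: [0.2, -0.2, -0.3]
opening: 0.995
grasp_force: 0.0
time_s: 8.47
position: [0.5478, -0.3068, 0.094]
tcp_rot: [[-0.948, -0.318, -0.0], [-0.318, 0.948, 0.0], [0.0, 0.0, -1.0]]
force: [-0.6, 0.6, 0.2]
opening: 0.481
grasp_force: 0.0
```

```bash
python3 -m handwheel '[[0,0,0,0,0,0],[0,0,0,0,0,0],[0,0,0,0,0,0],[0,0,0,0,0,0],[0,0,0,0,0,0],[0,0,0,0,0,0],[0,0,0,0,0,0],[0,0,0,0,0,0]]'
python3 -m handwheel '[[0,0,0.005,0,0,0],[0,0,0.01,0,0,0],[0,0,0.02,0,0,0],[0,0,0.035,0,0,0],[0,0,0.05,0,0,0],[0,0,0.07,0,0,0],[0,0,0.085,0,0,0],[0,0,0.09,0,0,0]]'
```

```text
time_s: 9.13
position: [0.5478, -0.3069, 0.094]
tcp_rot: [[-0.948, -0.318, -0.0], [-0.318, 0.948, 0.0], [0.0, 0.0, -1.0]]
force: [0.3, -0.2, 0.3]
opening: 0.343
grasp_force: 4.9
time_s: 9.8
position: [0.5491, -0.3079, 0.1877]
tcp_rot: [[-0.948, -0.318, 0.005], [-0.318, 0.948, -0.004], [-0.003, -0.005, -1.0]]
force: [-0.7, -0.9, -1.1]
opening: 0.339
grasp_force: 4.9
```

```bash
python3 -m handwheel '[[-0.002,0.015,0.01,0,0,0],[-0.005,0.045,0.01,0,0,0],[-0.01,0.08,0.01,0,0,0],[-0.014,0.115,0.01,0,0,0],[-0.018,0.15,0.01,0,0,0],[-0.023,0.185,0.01,0,0,0],[-0.027,0.22,0.01,0,0,0],[-0.032,0.255,0.01,0,0,0]]' >/dev/null
python3 -m handwheel '[[-0.004,0.035,0,0,0,0],[-0.009,0.07,0,0,0,0],[-0.013,0.105,0,0,0,0],[-0.017,0.14,0,0,0,0],[-0.021,0.175,0,0,0,0],[-0.026,0.21,0,0,0,0],[-0.029,0.24,0,0,0,0],[-0.0325,0.262,0,0,0,0]]' >/dev/null
python3 -m handwheel '[[-0.0325,0.269,0,0,0,0],[-0.0325,0.2695,0,0,0,0],[-0.0325,0.2695,0,0,0,0],[-0.0325,0.2695,0,0,0,0],[-0.0325,0.2695,0,0,0,0],[-0.0325,0.2695,0,0,0,0],[-0.0325,0.2695,0,0,0,0],[-0.0325,0.2695,0,0,0,0]]'
python3 - <<'E'
from w import *
st,p,d,P=cloud("over"); print(np.round(st["position"],4),st["time_s"],st["grasp_force"])
print("rack",rect(P,d,.506,.224,.064,.074,.09))
cv2.imwrite("pics/overc.png",cv2.resize(p[60:360,60:460],None,fx=1.6,fy=1.6))
m=(d>0)&(d<.3); Q=(P-np.array(st["position"]))@np.array(st["tcp_rot"])
# tongs lower part in tool coords
for lo,hi in((.02,.04),(.04,.06),(.06,.075),(.075,.09)):
    k=(d>0)&(Q[...,2]>lo)&(Q[...,2]<hi)&(abs(Q[...,0])<.03)&(abs(Q[...,1])<.03)
    print(lo,k.sum(),np.round(Q[k].min(0),4) if k.any() else"",np.round(Q[k].max(0),4) if k.any() else"")
E
```

```text
time_s: 11.8
position: [0.448, 0.4848, 0.1938]
tcp_rot: [[-0.947, -0.323, -0.0], [-0.323, 0.947, 0.003], [-0.001, 0.003, -1.0]]
force: [-0.1, -0.3, -1.5]
opening: 0.339
grasp_force: 4.9
[0.448  0.4848 0.1938] 11.8 4.929866796203437
rack (np.int64(4), array([0.5439, 0.2736, 0.0648]), array([544. , 273.9,   3.8,   0.9,  19.9]))
0.02 965 [-0.0049 -0.0228  0.02  ] [0.017  0.0243 0.04  ]
0.04 118 [-0.0058 -0.0141  0.0401] [0.0061 0.0158 0.06  ]
0.06 67 [ 0.0048 -0.014   0.0605] [0.0067 0.0155 0.0748]
0.075 71 [ 0.0048 -0.0142  0.0751] [0.0067 0.0154 0.0846]
```

View pics/overc.png

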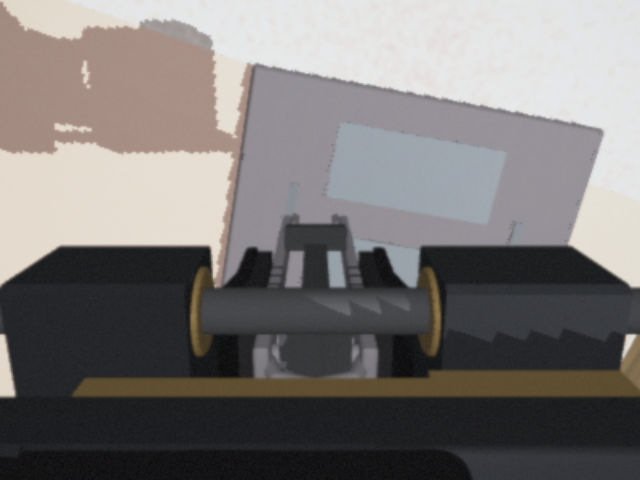

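The picture shows the tongs held straight in the gripper, but over the right-hand tablet. I counted the last call's shift twice; no harm was done. Going back to the peg.

```bash
python3 -m handwheel '[[0.003,-0.02,0,0,0,0],[0.008,-0.055,0,0,0,0],[0.013,-0.095,0,0,0,0],[0.018,-0.135,0,0,0,0],[0.023,-0.175,0,0,0,0],[0.028,-0.21,0,0,0,0],[0.032,-0.24,0,0,0,0],[0.035,-0.26,0,0,0,0]]' >/dev/null
python3 -m handwheel '[[0.0005,-0.0075,0,0,0,0],[0.0005,-0.0075,0,0,0,0],[0.0005,-0.0075,0,0,0,0],[0.0005,-0.0075,0,0,0,0],[0.0005,-0.0075,0,0,0,0],[0.0005,-0.0075,0,0,0,0],[0.0005,-0.0075,0,0,0,0],[0.0005,-0.0075,0,0,0,0]]'
python3 - <<'E'
from w import *
st,p,d,P=cloud("over2"); print(np.round(st["position"],4),st["time_s"],st["force"])
print("rack",rect(P,d,.506,.224,.064,.074,.09))
R=np.array(st["tcp_rot"]);Q=(P-np.array(st["position"]))@R
k=(d>0)&(Q[...,2]>.045)&(Q[...,2]<.09)&(abs(Q[...,0])<.03)&(abs(Q[...,1])<.03)
print(np.round(Q[k].min(0),4),np.round(Q[k].max(0),4))
cv2.imwrite("pics/over2c.png",cv2.resize(p[100:300,150:370],None,fx=2.7,fy=2.7,interpolation=cv2.INTER_CUBIC))
E
```

```text
time_s: 13.18
position: [0.4861, 0.2128, 0.194]
tcp_rot: [[-0.948, -0.319, -0.0], [-0.319, 0.948, 0.0], [0.0, 0.0, -1.0]]
force: [0.3, -0.3, -1.0]
opening: 0.341
grasp_force: 4.9
[0.4861 0.2128 0.194 ] 13.1833 [ 0.2936977  -0.30606573 -0.95703718]
rack (np.int64(3433), array([0.4775, 0.2162, 0.0699]), array([491.6, 220.4,  79.1,  66.1,  18.8]))
[-0.0051 -0.0142  0.045 ] [0.0068 0.0157 0.085 ]
```

View pics/over2c.png

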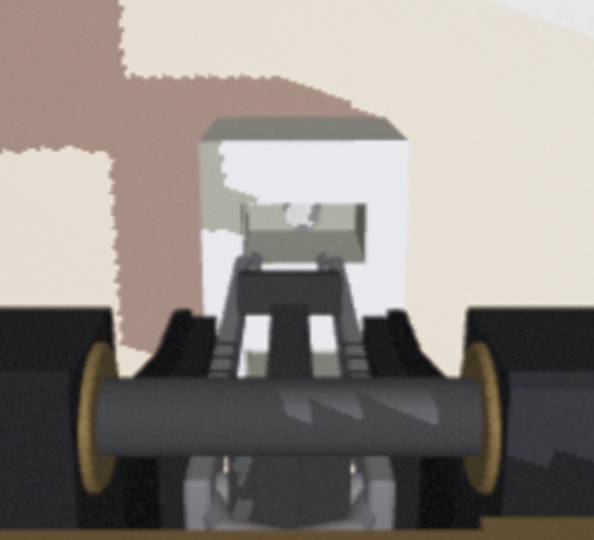

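The picture shows the tips at column 290 of the crop and the peg head at 301, so about 4 mm remains to the right. That matches the computed correction of (-2.5, +4.5) mm. Correcting, then lowering in stages.

```bash
python3 -m handwheel '[[-0.001,0.002,0,0,0,0],[-0.0025,0.0045,0,0,0,0],[-0.0025,0.0045,0,0,0,0],[-0.0025,0.0045,-0.01,0,0,0],[-0.0025,0.0045,-0.02,0,0,0],[-0.0025,0.0045,-0.028,0,0,0],[-0.0025,0.0045,-0.028,0,0,0],[-0.0025,0.0045,-0.028,0,0,0]]'
python3 -m handwheel '[[0,0,-0.003,0,0,0],[0,0,-0.006,0,0,0],[0,0,-0.009,0,0,0],[0,0,-0.012,0,0,0],[0,0,-0.015,0,0,0],[0,0,-0.018,0,0,0],[0,0,-0.018,0,0,0],[0,0,-0.018,0,0,0]]'
```

```text
time_s: 13.9
position: [0.4831, 0.2164, 0.1649]
tcp_rot: [[-0.948, -0.317, -0.003], [-0.317, 0.948, -0.001], [0.003, 0.0, -1.0]]
force: [0.0, -0.5, -1.5]
opening: 0.342
grasp_force: 4.9
time_s: 14.57
position: [0.4837, 0.2166, 0.1478]
tcp_rot: [[-0.948, -0.318, -0.0], [-0.318, 0.948, -0.0], [0.0, 0.0, -1.0]]
force: [-0.5, -0.3, -1.0]
opening: 0.341
grasp_force: 4.9
```

```bash
python3 -m handwheel '[[0,0.0005,-0.006,0,0,0],[0,0.0005,-0.012,0,0,0],[0,0.0005,-0.018,0,0,0],[0,0.0005,-0.024,0,0,0],[0,0.0005,-0.029,0,0,0],[0,0.0005,-0.032,0,0,0],[0,0.0005,-0.032,0,0,0],[0,0.0005,-0.032,0,0,0]]'
python3 -m handwheel '[[0,0,0,0,0,0],[0,0,0,0,0,0],[0,0,0,0,0,0],[0,0,0,0,0,0],[0,0,0,0,0,0],[0,0,0,0,0,0],[0,0,0,0,0,0],[0,0,0,0,0,0]]' -0.7
```

```text
time_s: 15.23
position: [0.4837, 0.2171, 0.1158]
tcp_rot: [[-0.948, -0.318, -0.0], [-0.318, 0.948, -0.0], [0.0, 0.0, -1.0]]
force: [-0.4, -0.4, -1.0]
opening: 0.343
grasp_force: 4.9
time_s: 15.9
position: [0.484, 0.2172, 0.1163]
tcp_rot: [[-0.948, -0.318, 0.001], [-0.318, 0.948, 0.0], [-0.001, -0.0, -1.0]]
force: [0.7, -0.4, 0.3]
opening: 0.254
grasp_force: 30.0
```

```bash
python3 -m handwheel '[[0,0,0.003,0,0,0],[0,0,0.008,0,0,0],[0,0,0.015,0,0,0],[0,0,0.025,0,0,0],[0,0,0.035,0,0,0],[0,0,0.045,0,0,0],[0,0,0.055,0,0,0],[0,0,0.065,0,0,0]]'
python3 -m handwheel '[[0,0,0.01,0,0,0],[0,0,0.015,0,0,0],[0,0,0.018,0,0,0],[0,0,0.018,0,0,0],[0,0,0.018,0,0,0],[0,0,0.018,0,0,0],[0,0,0.018,0,0,0],[0,0,0.018,0,0,0]]'
python3 - <<'E'
from w import *
st,p,d,P=cloud("lift"); print(np.round(st["position"],4),st["time_s"],st["force"],st["opening"])
R=np.array(st["tcp_rot"]);Q=(P-np.array(st["position"]))@R
for lo,hi in((.06,.085),(.085,.088),(.088,.093),(.093,.1),(.1,.108),(.108,.114)):
    k=(d>0)&(Q[...,2]>lo)&(Q[...,2]<hi)&(abs(Q[...,0])<.02)&(abs(Q[...,1])<.02)
    print(lo,k.sum(),*( (np.round(Q[k].min(0),4),np.round(Q[k].max(0),4)) if k.any() else ""))
cv2.imwrite("pics/liftc.png",cv2.resize(p[100:300,150:370],None,fx=2.7,fy=2.7,interpolation=cv2.INTER_CUBIC))
E
```

```text
time_s: 16.57
position: [0.4839, 0.2172, 0.1825]
tcp_rot: [[-0.948, -0.318, 0.001], [-0.318, 0.948, 0.0], [-0.001, -0.0, -1.0]]
force: [-0.3, -0.0, -1.0]
opening: 0.252
grasp_force: 30.0
time_s: 17.23
position: [0.4835, 0.217, 0.1985]
tcp_rot: [[-0.948, -0.318, -0.001], [-0.318, 0.948, -0.0], [0.001, 0.0, -1.0]]
force: [0.3, -0.2, -1.4]
opening: 0.26
grasp_force: 30.0
[0.4835 0.217  0.1985] 17.2333 [ 0.25499254 -0.20609508 -1.42162875] 0.2596909285253075
0.06 198 [-0.0048 -0.0109  0.061 ] [0.0075 0.0125 0.085 ]
0.085 32 [ 0.0054 -0.0049  0.085 ] [0.0081 0.0064 0.0879]
0.088 20 [ 0.0054 -0.005   0.0881] [0.0084 0.0057 0.0919]
0.093 0
0.1 26 [ 0.0028 -0.0038  0.1001] [0.0064 0.0052 0.1076]
0.108 2 [ 0.0056 -0.0013  0.1084] [0.0056 0.0028 0.1084]
```

View pics/liftc.png

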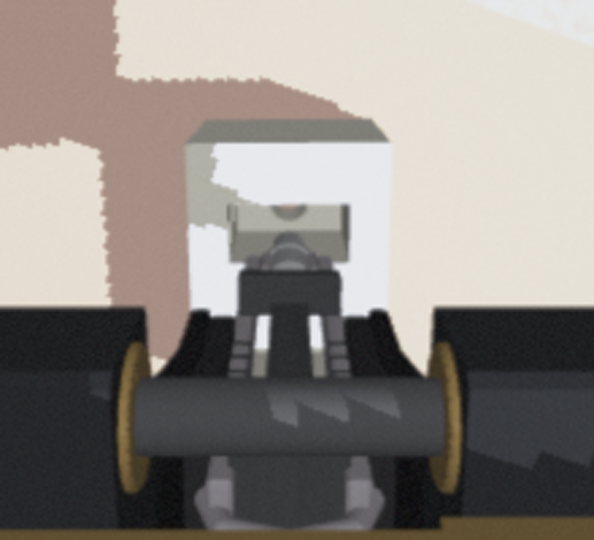

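The picture shows the peg in the jaws at (290,250) in the crop, its pocket hole empty behind at (289,212), and the wrist held straight. Carrying it over to the socket.

```bash
python3 -m handwheel '[[0.005,-0.01,0,0,0,0],[0.017,-0.035,0,0,0,0],[0.034,-0.07,0,0,0,0],[0.051,-0.105,0,0,0,0],[0.068,-0.14,0,0,0,0],[0.085,-0.175,0,0,0,0],[0.102,-0.21,0,0,0,0],[0.115,-0.237,0,0,0,0]]' >/dev/null
python3 -m handwheel '[[0.009,-0.017,0,0,0,0],[0.011,-0.0227,0,0,0,0],[0.011,-0.0227,-0.01,0,0,0],[0.011,-0.0227,-0.02,0,0,0],[0.011,-0.0227,-0.03,0,0,0],[0.011,-0.0227,-0.036,0,0,0],[0.011,-0.0227,-0.036,0,0,0],[0.011,-0.0227,-0.036,0,0,0]]'
python3 -m handwheel '[[0,0,0,0,0,0],[0,0,0,0,0,0],[0,0,0,0,0,0],[0,0,0,0,0,0],[0,0,0,0,0,0],[0,0,0,0,0,0],[0,0,0,0,0,0],[0,0,0,0,0,0]]' >/dev/null
python3 - <<'E'
from w import *
st,p,d,P=cloud("hov"); print(np.round(st["position"],4),st["time_s"],np.round(st["force"],1),st["opening"])
R=np.array(st["tcp_rot"]);Q=(P-np.array(st["position"]))@R
for lo,hi in((.085,.0925),(.095,.1),(.1,.105),(.105,.113)):
    k=(d>0)&(Q[...,2]>lo)&(Q[...,2]<hi)&(abs(Q[...,0])<.02)&(abs(Q[...,1])<.02)
    vs,us=np.where(k);print(lo,k.sum(),*( (np.round(Q[k].min(0),4),np.round(Q[k].max(0),4),us.min(),us.max(),vs.min(),vs.max()) if k.any() else ""))
g=cv2.cvtColor(p,cv2.COLOR_BGR2GRAY)
cv2.imwrite("pics/hovc.png",cv2.resize(p[100:250,170:350],None,fx=4.4,fy=4,interpolation=cv2.INTER_CUBIC))
# project socket est into image
c=cams.calibration("wrist");T=np.linalg.inv(np.array(c["tool_from_camera"]))
for n,X in(("socket",(.6086,-.0424,.03)),):
    q=R.T@(np.array(X)-st["position"]); qc=T[:3,:3]@q+T[:3,3]; u=np.array(c["mtx"])@qc; print(n,np.round(q,4),u[:2]/u[2])
E
```

```text
time_s: 18.62
position: [0.609, -0.0414, 0.1621]
tcp_rot: [[-0.948, -0.319, -0.002], [-0.319, 0.948, 0.001], [0.002, 0.001, -1.0]]
force: [0.1, -0.6, -0.9]
opening: 0.254
grasp_force: 30.0
[ 0.6098 -0.0426  0.1631] 19.2833 [-0.7  0.3 -2.1] 0.25463923169315694
0.085 51 [ 0.005  -0.0064  0.0851] [0.0084 0.0064 0.0922] 247 264 189 193
0.095 1 [0.0062 0.0011 0.0999] [0.0062 0.0011 0.0999] 257 257 188 188
0.1 15 [ 0.0041 -0.0029  0.1003] [0.0064 0.0044 0.105 ] 252 261 187 189
0.105 12 [ 0.0029 -0.0038  0.1054] [0.0061 0.0052 0.108 ] 251 262 186 190
socket [0.0011 0.0006 0.1331] [256.41128474 184.18265951]
```

View pics/hovc.png

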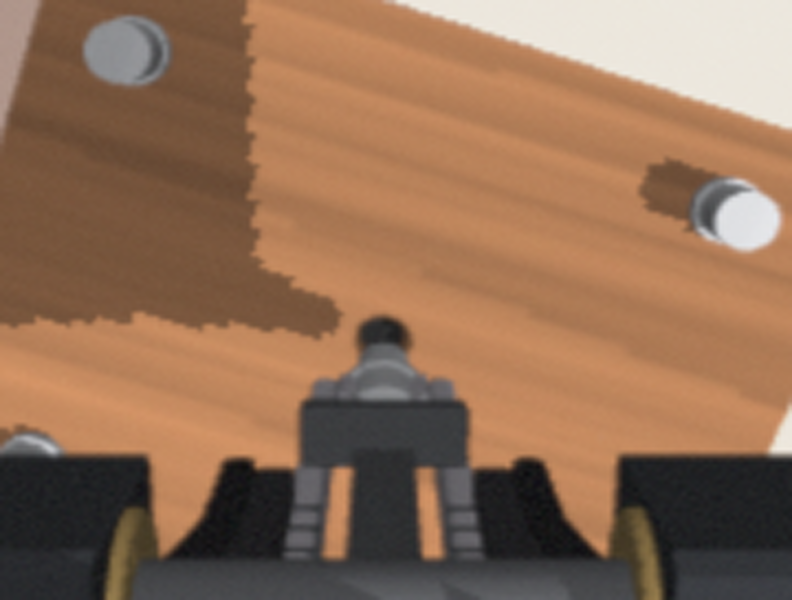

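The picture shows the dark socket at crop (382,335), directly in line with the peg's foot at (384,345). The prediction puts its centre at row 337, so the alignment is good. Lowering gently and watching the force.

```bash
python3 -m handwheel '[[0,0,-0.004,0,0,0],[0,0,-0.008,0,0,0],[0,0,-0.012,0,0,0],[0,0,-0.016,0,0,0],[0,0,-0.018,0,0,0],[0,0,-0.018,0,0,0],[0,0,-0.018,0,0,0],[0,0,-0.018,0,0,0]]'
python3 -m handwheel '[[0,0,-0.0005,0,0,0],[0,0,-0.001,0,0,0],[0,0,-0.0015,0,0,0],[0,0,-0.002,0,0,0],[0,0,-0.0025,0,0,0],[0,0,-0.003,0,0,0],[0,0,-0.0035,0,0,0],[0,0,-0.004,0,0,0]]'
```

```text
time_s: 20.0
position: [0.6099, -0.0426, 0.1451]
tcp_rot: [[-0.948, -0.318, 0.0], [-0.318, 0.948, -0.0], [-0.0, -0.0, -1.0]]
force: [-0.7, -0.4, -2.2]
opening: 0.253
grasp_force: 30.0
time_s: 20.67
position: [0.6098, -0.0426, 0.141]
tcp_rot: [[-0.948, -0.318, -0.0], [-0.318, 0.948, 0.0], [0.0, 0.0, -1.0]]
force: [-0.4, 0.7, -2.3]
opening: 0.259
grasp_force: 30.0
```

```bash
python3 -m handwheel '[[0,0,-0.0005,0,0,0],[0,0,-0.001,0,0,0],[0,0,-0.0015,0,0,0],[0,0,-0.002,0,0,0],[0,0,-0.0025,0,0,0],[0,0,-0.003,0,0,0],[0,0,-0.0035,0,0,0],[0,0,-0.004,0,0,0]]'
python3 -m handwheel '[[0,0,-0.0005,0,0,0],[0,0,-0.001,0,0,0],[0,0,-0.0015,0,0,0],[0,0,-0.002,0,0,0],[0,0,-0.0025,0,0,0],[0,0,-0.003,0,0,0],[0,0,-0.0035,0,0,0],[0,0,-0.004,0,0,0]]'
```

```text
time_s: 21.33
position: [0.6099, -0.0426, 0.137]
tcp_rot: [[-0.948, -0.318, 0.0], [-0.318, 0.948, -0.0], [-0.0, -0.0, -1.0]]
force: [-0.5, -1.1, -2.3]
opening: 0.255
grasp_force: 30.0
time_s: 22.0
position: [0.6102, -0.0426, 0.1339]
tcp_rot: [[-0.948, -0.318, 0.001], [-0.318, 0.948, -0.0], [-0.001, -0.001, -1.0]]
force: [-0.9, 0.4, 4.4]
opening: 0.257
grasp_force: 30.0
```

The foot is in the socket and on the plug. Pressing slowly.

```bash
python3 -m handwheel '[[0,0,-0.0006,0,0,0],[0,0,-0.0012,0,0,0],[0,0,-0.0018,0,0,0],[0,0,-0.0024,0,0,0],[0,0,-0.003,0,0,0],[0,0,-0.0036,0,0,0],[0,0,-0.0042,0,0,0],[0,0,-0.0048,0,0,0]]'
python3 -m handwheel '[[0,0,-0.0005,0,0,0],[0,0,-0.001,0,0,0],[0,0,-0.0015,0,0,0],[0,0,-0.002,0,0,0],[0,0,-0.0025,0,0,0],[0,0,-0.003,0,0,0],[0,0,-0.0035,0,0,0],[0,0,-0.004,0,0,0]]'
```

```text
time_s: 22.67
position: [0.6102, -0.0426, 0.1292]
tcp_rot: [[-0.948, -0.318, 0.001], [-0.318, 0.948, -0.0], [-0.001, -0.001, -1.0]]
force: [-0.4, -0.3, 4.7]
opening: 0.258
grasp_force: 30.0
time_s: 23.33
position: [0.6102, -0.0426, 0.1252]
tcp_rot: [[-0.948, -0.318, 0.001], [-0.318, 0.948, -0.0], [-0.001, -0.001, -1.0]]
force: [-0.0, 0.6, 4.8]
opening: 0.258
grasp_force: 30.0
```

```bash
python3 -m handwheel '[[0,0,-0.0003,0,0,0],[0,0,-0.0006,0,0,0],[0,0,-0.0009,0,0,0],[0,0,-0.0012,0,0,0],[0,0,-0.0015,0,0,0],[0,0,-0.0018,0,0,0],[0,0,-0.0021,0,0,0],[0,0,-0.0024,0,0,0]]'
```

```text
time_s: 24.0
position: [0.6102, -0.0426, 0.1228]
tcp_rot: [[-0.948, -0.318, 0.001], [-0.318, 0.948, -0.0], [-0.001, -0.001, -1.0]]
force: [-1.0, 0.3, 5.4]
opening: 0.259
grasp_force: 30.0
```

```bash
python3 -m handwheel '[[0,0,-0.0002,0,0,0],[0,0,-0.0004,0,0,0],[0,0,-0.0006,0,0,0],[0,0,-0.0008,0,0,0],[0,0,-0.001,0,0,0],[0,0,-0.001,0,0,0],[0,0,-0.001,0,0,0],[0,0,-0.001,0,0,0]]'
```

```text
time_s: 24.67
position: [0.6103, -0.0426, 0.1222]
tcp_rot: [[-0.948, -0.318, 0.001], [-0.318, 0.948, -0.0], [-0.001, -0.001, -1.0]]
force: [-1.3, 0.5, 7.4]
opening: 0.259
grasp_force: 30.0
```

```bash
python3 -m handwheel '[[0,0,-0.0002,0,0,0],[0,0,-0.0004,0,0,0],[0,0,-0.0006,0,0,0],[0,0,-0.0008,0,0,0],[0,0,-0.0008,0,0,0],[0,0,-0.0008,0,0,0],[0,0,-0.0008,0,0,0],[0,0,-0.0008,0,0,0]]'
```

```text
time_s: 25.33
position: [0.6104, -0.0426, 0.1221]
tcp_rot: [[-0.948, -0.318, 0.002], [-0.318, 0.948, -0.0], [-0.002, -0.001, -1.0]]
force: [-2.2, 0.7, 10.1]
opening: 0.258
grasp_force: 30.0
```

```bash
python3 -m handwheel '[[0,0,-0.0002,0,0,0],[0,0,-0.0004,0,0,0],[0,0,-0.0006,0,0,0],[0,0,-0.0008,0,0,0],[0,0,-0.001,0,0,0],[0,0,-0.001,0,0,0],[0,0,-0.001,0,0,0],[0,0,-0.001,0,0,0]]'
```

```text
time_s: 26.0
position: [0.6106, -0.0426, 0.122]
tcp_rot: [[-0.948, -0.318, 0.003], [-0.318, 0.948, -0.001], [-0.002, -0.001, -1.0]]
force: [-2.9, 0.7, 15.4]
opening: 0.259
grasp_force: 30.0
```

```bash
python3 -m handwheel '[[0,0,-0.0001,0,0,0],[0,0,-0.0001,0,0,0],[0,0,-0.0001,0,0,0],[0,0,-0.0001,0,0,0],[0,0,-0.0001,0,0,0],[0,0,-0.0001,0,0,0],[0,0,-0.0001,0,0,0],[0,0,-0.0001,0,0,0]]'
```

```text
time_s: 26.67
position: [0.6106, -0.0426, 0.122]
tcp_rot: [[-0.948, -0.318, 0.003], [-0.318, 0.948, -0.001], [-0.002, -0.001, -1.0]]
force: [-2.9, 1.3, 15.1]
opening: 0.255
grasp_force: 30.0
```

Seated at about 17 N and held. Now easing off, opening the tongs to their carrying width and lifting clear.

```bash
python3 -m handwheel '[[0,0,0.0005,0,0,0],[0,0,0.001,0,0,0],[0,0,0.0015,0,0,0],[0,0,0.002,0,0,0],[0,0,0.0025,0,0,0],[0,0,0.0027,0,0,0],[0,0,0.0027,0,0,0],[0,0,0.0027,0,0,0]]'
python3 -m handwheel '[[0,0,0,0,0,0],[0,0,0,0,0,0],[0,0,0,0,0,0],[0,0,0,0,0,0],[0,0,0,0,0,0],[0,0,0,0,0,0],[0,0,0,0,0,0],[0,0,0,0,0,0]]' -0.32
```

```text
time_s: 27.33
position: [0.6102, -0.0426, 0.1222]
tcp_rot: [[-0.948, -0.318, 0.001], [-0.318, 0.948, -0.0], [-0.001, -0.0, -1.0]]
force: [-1.8, 0.8, 4.9]
opening: 0.258
grasp_force: 30.0
time_s: 28.0
position: [0.6097, -0.0426, 0.1215]
tcp_rot: [[-0.948, -0.318, -0.0], [-0.318, 0.948, 0.0], [0.0, 0.0, -1.0]]
force: [1.2, 0.5, -1.4]
opening: 0.342
grasp_force: 4.9
```

```bash
python3 -m handwheel '[[0,0,0.003,0,0,0],[0,0,0.007,0,0,0],[0,0,0.012,0,0,0],[0,0,0.02,0,0,0],[0,0,0.03,0,0,0],[0,0,0.045,0,0,0],[0,0,0.06,0,0,0],[0,0,0.065,0,0,0]]'
python3 -m handwheel '[[0.02,0.007,0,0,0,0],[0.04,0.013,0,0,0,0],[0.05,0.017,0,0,0,0],[0.05,0.017,0,0,0,0],[0.05,0.017,0,0,0,0],[0.05,0.017,0,0,0,0],[0.05,0.017,0,0,0,0],[0.05,0.017,0,0,0,0]]'
python3 - <<'E'
from w import *
st,p,d,P=cloud("seat"); print(np.round(st["position"],4),st["time_s"],st["force"])
for lo,hi in((.036,.055),(.055,.09)):
    try: print(lo,rect(P,d,.609,-.0425,lo,hi,.02))
    except Exception: print(lo,"none")
R=np.array(st["tcp_rot"]);Q=(P-np.array(st["position"]))@R
k=(d>0)&(Q[...,2]>.05)&(Q[...,2]<.085)&(abs(Q[...,0])<.03)&(abs(Q[...,1])<.03)
print(np.round(Q[k].min(0),4),np.round(Q[k].max(0),4))
E
```

```text
time_s: 28.67
position: [0.6114, -0.0429, 0.19]
tcp_rot: [[-0.948, -0.318, 0.005], [-0.318, 0.948, -0.001], [-0.005, -0.003, -1.0]]
force: [0.9, 0.3, -1.3]
opening: 0.342
grasp_force: 4.9
time_s: 29.33
position: [0.6589, -0.0258, 0.1866]
tcp_rot: [[-0.948, -0.317, -0.001], [-0.317, 0.948, 0.0], [0.001, 0.0, -1.0]]
force: [-1.0, 0.3, -1.9]
opening: 0.343
grasp_force: 4.9
[ 0.6589 -0.0258  0.1866] 29.3333 [-1.01986589  0.34798461 -1.92590299]
0.036 (np.int64(156), array([ 0.6086, -0.0424,  0.0488]), array([608.9, -42.6,  11.3,  11.4,  18.3]))
0.055 (np.int64(0), array([nan, nan, nan]), array([0., 0., 0., 0., 0.]))
[-0.0053 -0.0141  0.0503] [0.0069 0.0157 0.0845]w.py:12: RuntimeWarning: Mean of empty slice.
  return m.sum(),np.round(q.mean(0),4),np.round(np.hstack(cv2.minAreaRect((q[:,:2]*1000).astype(np.float32))),1)
  ret = um.true_divide(
```

The peg's head top measures 0.0488, which matches fully home (0.048). Taking the tongs back to the stand.

```bash
python3 -m handwheel '[[-0.006,-0.015,0,0,0,0],[-0.018,-0.045,0,0,0,0],[-0.032,-0.08,0,0,0,0],[-0.046,-0.115,0,0,0,0],[-0.06,-0.15,0,0,0,0],[-0.074,-0.185,0,0,0,0],[-0.088,-0.22,0,0,0,0],[-0.1,-0.25,0,0,0,0]]' >/dev/null
python3 -m handwheel '[[-0.007,-0.02,0,0,0,0],[-0.0111,-0.031,0,0,0,0],[-0.0111,-0.031,0,0,0,0],[-0.0111,-0.031,0,0,0,0],[-0.0111,-0.031,0,0,0,0],[-0.0111,-0.031,0,0,0,0],[-0.0111,-0.031,0,0,0,0],[-0.0111,-0.031,0,0,0,0]]'
python3 - <<'E'
from w import *
st,p,d,P=cloud("ret"); print(np.round(st["position"],4),st["time_s"],st["force"])
print("box",rect(P,d,.55,-.307,.053,.0605,.042))
E
```

```text
time_s: 30.72
position: [0.5492, -0.3052, 0.1866]
tcp_rot: [[-0.948, -0.319, -0.0], [-0.319, 0.948, 0.0], [0.0, 0.0, -1.0]]
force: [-0.3, 0.5, -1.3]
opening: 0.341
grasp_force: 4.9
[ 0.5492 -0.3052  0.1866] 30.7167 [-0.27302864  0.50283224 -1.3326189 ]
box (np.int64(1565), array([ 0.5442, -0.3072,  0.0587]), array([ 548.4, -305.6,   37.9,   66. ,   18.5]))
```

```bash
python3 -m handwheel '[[-0.001,-0.001,0,0,0,0],[-0.001,-0.001,-0.01,0,0,0],[-0.001,-0.001,-0.02,0,0,0],[-0.001,-0.001,-0.03,0,0,0],[-0.001,-0.001,-0.04,0,0,0],[-0.001,-0.001,-0.048,0,0,0],[-0.001,-0.001,-0.053,0,0,0],[-0.001,-0.001,-0.055,0,0,0]]'
python3 -m handwheel '[[0,0,-0.005,0,0,0],[0,0,-0.01,0,0,0],[0,0,-0.015,0,0,0],[0,0,-0.02,0,0,0],[0,0,-0.025,0,0,0],[0,0,-0.03,0,0,0],[0,0,-0.034,0,0,0],[0,0,-0.034,0,0,0]]'
```

```text
time_s: 31.43
position: [0.5471, -0.3072, 0.13]
tcp_rot: [[-0.948, -0.317, -0.002], [-0.317, 0.948, 0.002], [0.001, 0.002, -1.0]]
force: [0.8, 0.7, -1.6]
opening: 0.342
grasp_force: 4.9
time_s: 32.1
position: [0.5472, -0.3072, 0.0966]
tcp_rot: [[-0.948, -0.318, -0.001], [-0.318, 0.948, 0.001], [0.001, 0.002, -1.0]]
force: [0.2, -0.9, -1.2]
opening: 0.342
grasp_force: 4.9
```

```bash
python3 -m handwheel '[[0,0,-0.0005,0,0,0],[0,0,-0.001,0,0,0],[0,0,-0.0015,0,0,0],[0,0,-0.002,0,0,0],[0,0,-0.0022,0,0,0],[0,0,-0.0022,0,0,0],[0,0,-0.0022,0,0,0],[0,0,-0.0022,0,0,0]]'
```

```text
time_s: 32.77
position: [0.5477, -0.3076, 0.0955]
tcp_rot: [[-0.948, -0.318, 0.0], [-0.318, 0.948, -0.0], [-0.0, -0.0, -1.0]]
force: [-0.5, 0.4, -1.4]
opening: 0.34
grasp_force: 4.9
```

```bash
python3 -m handwheel '[[0,0,-0.0005,0,0,0],[0,0,-0.001,0,0,0],[0,0,-0.0012,0,0,0],[0,0,-0.0012,0,0,0],[0,0,-0.0012,0,0,0],[0,0,-0.0012,0,0,0],[0,0,-0.0012,0,0,0],[0,0,-0.0012,0,0,0]]'
python3 -m handwheel '[[0,0,0,0,0,0],[0,0,0,0,0,0],[0,0,0,0,0,0],[0,0,0,0,0,0],[0,0,0,0,0,0],[0,0,0,0,0,0],[0,0,0,0,0,0],[0,0,0,0,0,0]]' 1
python3 -m handwheel '[[0,0,0,0,0,0],[0,0,0,0,0,0],[0,0,0,0,0,0],[0,0,0,0,0,0],[0,0,0,0,0,0],[0,0,0,0,0,0],[0,0,0,0,0,0],[0,0,0,0,0,0]]'
```

```text
time_s: 33.43
position: [0.5477, -0.3076, 0.0943]
tcp_rot: [[-0.948, -0.318, -0.0], [-0.318, 0.948, -0.0], [0.0, -0.0, -1.0]]
force: [0.8, 0.5, -1.2]
opening: 0.341
grasp_force: 4.9
time_s: 34.1
position: [0.5477, -0.3076, 0.0943]
tcp_rot: [[-0.948, -0.318, 0.0], [-0.318, 0.948, -0.0], [-0.0, -0.0, -1.0]]
force: [0.6, -0.3, 0.7]
opening: 0.859
grasp_force: 0.0
time_s: 34.77
position: [0.5477, -0.3076, 0.0942]
tcp_rot: [[-0.948, -0.318, -0.0], [-0.318, 0.948, -0.0], [0.0, -0.0, -1.0]]
force: [0.1, -0.6, 0.0]
opening: 0.999
grasp_force: 0.0
```

Let go. Rising straight up, then checking everything.

```bash
python3 -m handwheel '[[0,0,0.01,0,0,0],[0,0,0.025,0,0,0],[0,0,0.04,0,0,0],[0,0,0.06,0,0,0],[0,0,0.08,0,0,0],[0,0,0.1,0,0,0],[0,0,0.115,0,0,0],[0,0,0.12,0,0,0]]' >/dev/null
python3 -m handwheel '[[0.02,0.005,0,0,0,0],[0.045,0.012,0,0,0,0],[0.065,0.018,0,0,0,0],[0.078,0.021,0,0,0,0],[0.078,0.021,0,0,0,0],[0.078,0.021,0,0,0,0],[0.078,0.021,0,0,0,0],[0.078,0.021,0,0,0,0]]'
python3 - <<'E'
from w import *
st,p,d,P=cloud("fin")
print("box",rect(P,d,.55,-.307,.053,.0605,.042)); print("top",rect(P,d,.55,-.307,.10,.14,.03))
k=(np.hypot(P[...,0]-.548,P[...,1]+.306)<.03)&(P[...,2]<.2); print("zmax",P[k][:,2].max())
a,dt=cams.capture("top"); 
for q in("rack","jig","bead_jar","spool","jar_lid","tongs","stand"): print(q,[(np.round(r["position"],0).tolist(),round(r["conf"],2)) for r in models.spot_in(q,"top")[:2]])
b=cv2.imread("pics/top0.png"); cv2.imwrite("pics/top1.png",cv2.resize(a,(800,600)))
# slim pin: rack hole view unchanged in top depth
d0=np.load("topd.npy"); df=np.abs(dt-d0)>.006; print("changed",df.sum()); n,l,s,c=cv2.connectedComponentsWithStats(df.astype(np.uint8)); print([(s[i].tolist()) for i in range(1,n) if s[i,4]>6])
E
```

```text
time_s: 36.1
position: [0.6244, -0.2868, 0.214]
tcp_rot: [[-0.948, -0.317, -0.001], [-0.317, 0.948, 0.001], [0.001, 0.001, -1.0]]
force: [-0.4, 0.2, 0.5]
opening: 0.998
grasp_force: 0.0
box (np.int64(1338), array([ 0.5497, -0.306 ,  0.0588]), array([ 549. , -305.5,   37.6,   66. ,   18.5]))
top (np.int64(1232), array([ 0.5475, -0.306 ,  0.1249]), array([ 547.3, -306.1,   21.7,   39.1,   18.4]))
zmax 0.13618397738538474
rack [([169.0, 203.0], 0.61)]
jig [([354.0, 312.0], 0.72)]
bead_jar []
spool [([158.0, 123.0], 0.78)]
jar_lid [([346.0, 127.0], 0.83)]
tongs []
stand []
changed 82172
[[0, 0, 222, 51, 3969], [222, 0, 14, 21, 93], [231, 0, 10, 6, 21], [178, 0, 114, 48, 1225], [132, 0, 378, 384, 70069], [380, 0, 7, 7, 19], [417, 1, 3, 5, 8], [475, 0, 37, 29, 351], [74, 5, 4, 7, 14], [219, 13, 6, 4, 10], [174, 18, 33, 20, 186], [481, 19, 4, 10, 14], [223, 21, 14, 15, 42], [0, 22, 7, 13, 26], [234, 22, 3, 5, 7], [313, 23, 14, 8, 30], [328, 25, 5, 3, 8], [492, 25, 20, 14, 86], [111, 27, 4, 4, 8], [296, 28, 6, 2, 7], [5, 31, 5, 4, 10], [0, 32, 6, 10, 17], [73, 32, 5, 4, 9], [405, 32, 5, 5, 9], [132, 34, 4, 6, 10], [183, 35, 6, 4, 11], [267, 34, 9, 10, 30], [377, 34, 11, 8, 27], [216, 36, 6, 4, 7], [293, 36, 22, 7, 52], [4, 39, 3, 4, 7], [0, 44, 8, 8, 20], [38, 47, 5, 3, 7], [12, 137, 5, 5, 10], [170, 211, 6, 7, 22]]
```

```bash
python3 -c "
from rig import bot; print(bot.hand_in())"
```

```text
the job is handed in; nothing more can be done
None
```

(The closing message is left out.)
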